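# Hold the dye mill's bayonet lid at its half-way pulse mark

## Robot

A 6-joint arm with a two-finger parallel gripper is mounted at the origin on a cart in front of the work surface, level with it; the furniture and walls round the work are solid. World frame = base frame: x ahead of the robot, y to its left, z up, the work surface at z = 0. Lengths are in mm, angles in rad, forces in N, time in s.
With the tool pointing down it reaches from about 350 to 975 mm from the base axis. Payload 7.1 kg.
Tool frame: the origin (TCP) lies midway between the tips of the shut fingers; the grasp point (between the pads) lies 19 mm behind it (ctrl.grip_depth is the distance from the TCP to the grasp point, in mm); z points along the fingers, y is the line along which they close (so a half turn about z gives the same grasp; the last joint's range is limited). The gripper opens to 88 mm and grips with 3 to 60 N. Pads are 20 mm wide; open, the fingers measure 115 mm over their backs; the gripper's body (75 mm by 178 mm) begins 61 mm behind the grasp point.
Start: joints at [-1.29, 0.423, 1.63, -0, 1.089, -0.019], TCP at [184.599, -597.1, 222.675] pointing down, gripper open.
Joint ranges: [-3, 3], [-0.9, 2.11], [0.09, 2.58], [-1.31, 4.45], [0.11, 2.69], [-2.54, 2.54]. Speed limits (rad/s): [2.39, 2.39, 3.01, 3.14, 3.14, 3.14].

## Interface

Orientations are given as a rotation vector (axis times angle).
In Python, from workcell import ctrl, cams gives the robot as it stands.
- The arm moves only by the tool move_arm, never from a script. Its argument "steps" is a list of rows, each a list of 3 entries, a list of its own where there are three numbers: the shift along the tool's x, y, z in units of 25 mm (1.0 is 25 mm), then the turn about the tool's z in units of 5 degrees (1.0 is 5 degrees), then the closure, from 0 (fully open) to 1 (shut). A call has 1 to 20 rows; each row shifts and turns the commanded pose from where the row before left it, along the tool's axes as they then stand; what a row does not reach is not made up. A row lasts 1/12 s, in which the tool goes at most 41.7 mm and 7.16 degrees, less where a joint would pass 70% of its speed; a pose out of reach is approached as far as the arm can. A call is refused whole if a number of a shift passes 1 or a number of a turn 1, either way. A call with a gripper value outside its range is refused whole. The fingers move at their own pace and stop on an object; the grip force is fixed at half the most. Time passes only in rows, so rows that do not move let the fingers close. It gives the time, the measured TCP pose, the force, the opening and the grip force at its end, in the units of the state.
- ctrl.get_obs(): the state, without advancing time (a new reading comes with each control period).
- cams.get_image(name): name is "scene" or "side" or "wrist"; returns a dict with "image" (400x640x3 uint8, red, green, blue), "camera_matrix" (3x3 intrinsics, pixels), "xyz" and "rotation" of the camera in the world; the wrist camera has in their place "mount" (4x4, takes a point from camera to tool coordinates, whose origin is the TCP and whose axes are the flange's). Camera axes: x right, y down, z forward; pixel columns grow to the right and rows downward; lengths in mm; the calibration is good to about 2 mm. A picture is of the moment at which its call begins: read the wrist's pose just before it. There is no depth.
- ctrl.close_job(): hands the job in; it is judged then, once.
Trained networks look in the newest picture that a camera, given by its name, has taken for a name from the list of things; names that differ only in an ending like _2 or _b are one class to them, and where a whole thing is asked for, a point or a joint stands for the part that bears it (a point fixed in the world has none). Each returns a list of dicts, best first, with "p" (0 to 1); they miss things now and then, are a little off and sometimes report something else, mostly with a low value. They report only what shows in the picture. A call takes as long as a camera call. They do not tell look-alikes from the thing itself.
- cams.boxes_of(camera, thing): "rect" ([centre column, centre row, width, height] in pixels, round what is visible of it).
- cams.cut_out(camera, thing): "pixels" (400x640 bool, what is visible of it) and "rect" ([centre column, centre row, width, height] in pixels, round what is visible of it).
The state is a dict: "t": time; "qpos": joint angles; "qvel": joint speeds; "joint_torque": joint torques, N m; "ee_pos": TCP position; "orientation": TCP orientation; "ft_force": force on the tool from outside, world axes, zero at the start; "moment": the same for the moment, N m; "width": finger opening in mm; "grasp_force": force on a finger pad.
Only numpy, scipy, OpenCV 4.12 (cv2) and the standard library are available. Lean on these libraries where they do the work, as an engineer would, in place of code of your own. Each camera call takes 0.05 s, during which the arm holds its last target. There are 200 camera calls.

## Task

Pick the wooden stirring stick up off the mouth of the blue dye mill and lay it flat on the bare table clear of the mill. Then take the orange lid by its black bar, drop it fully home into the mill with its two lugs through the two gaps, and twist it clockwise (seen from above) half-way, until the bar points at the green marks - never on towards the red marks, where the lock clicks. A spring turns the lid back, so finish while still gripping the lid and holding it at the green marks; leave the dye pots and the pink cup where they stand.

Things in the scene. Friction and masses are not known exactly. Their poses are not given: they have to be found in the camera images.
- mill: Dye mill, fixed: round blue housing 116 mm across, grey collar 99 mm across on top, its upper face 90 mm above the table. Origin: centre of the underside, z up. Mouth 66 mm across through a flange 6 mm thick; two square gaps 19 mm wide at the mill's own +x and -x sides widen it to 82 mm. Free space below the flange down to 60 mm above the table. White marks on the rim stand at the gaps.
- mill_mouth (a point): Centre of the mill's mouth, on the collar's upper face, 90 mm above the mill's origin. The lid goes in with its lugs at the gaps and then turns only clockwise (from above); the other way is stopped at once.
- half_mark: The pair of green half-way marks on the collar's rim (fixed to the mill, same origin as the mill): its own x axis is the line through both green marks, 45 degrees clockwise of the mill's x axis seen from above.
- lock_mark: The pair of red lock marks on the collar's rim (fixed, same origin as the mill): its x axis passes through both, 90 degrees clockwise of the gaps. From about 54 degrees of turn on, spring plungers resist the lugs, and snap in behind them at 90 degrees.
- mill_dog (a joint): Brass spring-returned driver under the mill's flange: 0 at rest, grows clockwise up to 1.55 rad. The lid's lugs meet it after about 0.11 rad of turning and push it, so it reads about 0.11 less than the lid's turn (0.67 at the green marks). It pushes back with 0.05 Nm plus 0.1 Nm per rad and turns a released lid back.
- lid: Loose orange lid, 0.12 kg (may vary by a third), 63 mm high, upright on the table. Origin: centre of its underside, z up. Plug 60 mm across, 20 mm deep, with two steel lugs at its own +x and -x sides (76 mm over both, 12 mm wide, 5 to 12 mm up); above it a disc 84 mm across (20 to 28 mm up). A half turn makes no difference. Fully home its origin is 70 mm above the mill's; 3 mm sideways play.
- lid_grip (a point): A good point to grip the lid: inside its black bar, on the lid's axis, 50 mm above the lid's origin. The bar has a white line on top and is 50 mm long along the lid's x axis, 14 mm thick along y, and stands from 28 to 63 mm above the lid's origin, on the disc.
- stirrer: Loose flat wooden stick, 190 mm long along its own y axis, 18 mm wide along x, 8 mm thick. Origin: centre of its underside, z up. It starts lying across the mill's mouth, both ends overhanging the collar by about 45 mm. Bare table to lay it on: the strip at the robot's right front, x 0.38 to 0.46, y -0.24 to -0.04, is always free.
- dye_pot_3: Bystander: dye pot with black lid, 54 mm across, 44 mm high, origin at its underside.
- dye_pot_4: Bystander: dye pot with white lid and green label, 60 mm across, 52 mm high, origin at its underside.
- dye_pot_0: Bystander: dye pot with white lid and red label, 60 mm across, 52 mm high, origin at its underside.
- cup_0: Bystander: clear mixing cup with pink liquid look, 70 mm across, 81 mm high, origin at its underside.
Not all that is in view belongs to the job. Of the things like the lid, leave any that is purple or turquoise; of the rest the larger one is meant.

How it is judged:
By the outcome, as a careful person would: the job done as asked, in the order asked, and still so for the second after the job is handed in, while the arm keeps its last pose, push and grip.
It also fails if it takes over 67 s, if anything falls off the work surface, if the arm or the gripper's body presses on something with over 40 N, if the wrist force passes 120 N, or if a joint passes its speed limit or range.

## Working session

There is one attempt and no reset: what is moved stays moved. The work goes in short steps, Python scripts to look and compute and a tool call to move; the robot and the scene stay as the last step left them, time stands still between calls to the robot, and variables do not carry over. Pictures are saved under pics/ and viewed, at most 11 in all, crops included, and the job is handed in when it is done.

Besides the shell and the picture viewer there is one more tool, called after "Request:" by a JSON object that holds its "method" and its "body", one argument or row to a line. move_arm: Moves the arm, as the interface text tells. Its arguments: {"type":"object","properties":{"steps":{"type":"array"}},"required":["steps"]}

```bash
mkdir -p pics; ls
cat > h.py <<'E'
import numpy as np, cv2
from scipy.spatial.transform import Rotation as R
from workcell import ctrl, cams
def cam(name):
    o=ctrl.get_obs(); d=cams.get_image(name); K=np.array(d["camera_matrix"])
    if "mount" in d:
        M=np.array(d["mount"]); Rt=R.from_rotvec(o["orientation"]).as_matrix()
        Rc=Rt@M[:3,:3]; c=np.array(o["ee_pos"])+Rt@M[:3,3]
    else: Rc=np.array(d["rotation"]); c=np.array(d["xyz"])
    return d["image"],K,Rc,c
def ray(px,z,K,Rc,c):
    v=Rc@np.linalg.inv(K)@np.array([px[0],px[1],1.]); return c+v*(z-c[2])/v[2]
def proj(P,K,Rc,c):
    v=K@(Rc.T@(np.array(P,float)-c)); return v[:2]/v[2]
def save(n,im): cv2.imwrite("pics/"+n+".png",np.ascontiguousarray(im[...,::-1]))
E
python3 - <<'E'
from h import *
o=ctrl.get_obs(); print({k:np.round(v,3).tolist() for k,v in o.items()}, ctrl.grip_depth)
ims=[]
for n in ("scene","side"):
    im,K,Rc,c=cam(n); ims.append(im); print(n,K.tolist(),Rc.round(3).tolist(),c.round(1))
    for t in ("mill","lid","stirrer","lid_grip","dye_pot_0","dye_pot_3","cup_0"):
        for b in cams.boxes_of(n,t)[:4]:
            x,y,w,h=b["rect"]; print(n,t,round(b["p"],2),np.round(b["rect"]),ray((x,y+h/2),0,K,Rc,c).round(),ray((x,y),90 if t in("mill","stirrer") else 30,K,Rc,c).round())
save("scene0",ims[0]); save("side0",ims[1])
E
```

```text
pics
{'t': 0.0, 'qpos': [-1.29, 0.424, 1.631, -0.0, 1.089, -0.019], 'qvel': [0.002, 0.002, 0.0, -0.0, -0.0, 0.001], 'joint_torque': [-0.002, -54.463, -27.367, 0.064, 0.023, -0.0], 'ee_pos': [184.475, -596.567, 221.905], 'orientation': [-3.105, -0.469, 0.0], 'ft_force': [0.482, 0.376, 0.235], 'moment': [-0.02, -0.03, -0.04], 'grasp_force': 0.0, 'width': 88.042} 18.700000000000003
scene [[470.60926950848085, 0.0, 318.3403625692926], [0.0, 470.60926950848085, 196.69411504129008], [0.0, 0.0, 1.0]] [-1.14, 2.443, -0.885] [-31.2 660.8 990.6]Traceback (most recent call last):
  File "<stdin>", line 8, in <module>
  File "h.py", line 12, in ray
    v=Rc@np.linalg.inv(K)@np.array([px[0],px[1],1.]); return c+v*(z-c[2])/v[2]
                                                                          ~^^^
IndexError: invalid index to scalar variable.
```

```bash
sed -i 's/Rc=np.array(d\["rotation"\])/Rc=R.from_rotvec(d["rotation"]).as_matrix()/' h.py
python3 - <<'E'
from h import *
ims=[]
for n in ("scene","side"):
    im,K,Rc,c=cam(n); ims.append(im); print(n,Rc.round(3).tolist(),c.round(1))
    for t in ("mill","lid","stirrer","dye_pot_0","dye_pot_3","cup_0"):
        for b in cams.boxes_of(n,t)[:4]:
            x,y,w,h=b["rect"]; print(n,t,round(b["p"],2),np.round(b["rect"]),ray((x,y),90 if t in("mill","stirrer") else 30,K,Rc,c).round())
save("scene0",ims[0]); save("side0",ims[1])
E
```

```text
scene [[-0.638, -0.583, 0.503], [-0.77, 0.494, -0.404], [-0.013, -0.645, -0.764]] [-31.2 660.8 990.6]
scene mill 0.43 [289. 271.  39.  34.] [439. 371.  90.]
scene lid 0.85 [319. 235.  21.  19.] [505. 230.  30.]
scene lid 0.75 [262. 320.  23.  26.] [408. 473.  30.]
scene lid 0.73 [342. 133.  15.  31.] [749. -62.  30.]
scene lid 0.62 [288. 272.  37.  32.] [469. 353.  30.]
scene stirrer 0.91 [390. 189.  48.  45.] [464.  30.  90.]
scene dye_pot_0 0.97 [342. 133.  17.  28.] [748. -63.  30.]
scene dye_pot_0 0.84 [314. 181.  21.  23.] [653. 125.  30.]
scene dye_pot_0 0.72 [289. 191.  23.  21.] [668. 199.  30.]
scene dye_pot_0 0.59 [387. 188.  31.   9.] [504.  -9.  30.]
scene dye_pot_3 0.97 [342. 133.  17.  28.] [748. -63.  30.]
scene dye_pot_3 0.84 [314. 181.  21.  23.] [653. 125.  30.]
scene dye_pot_3 0.72 [289. 191.  23.  21.] [668. 199.  30.]
scene dye_pot_3 0.59 [387. 188.  31.   9.] [504.  -9.  30.]
scene cup_0 0.76 [213. 230.  30.  37.] [688. 427.  30.]
scene cup_0 0.21 [342. 130.  19.  28.] [757. -70.  30.]
side [[-0.999, 0.024, -0.028], [0.036, 0.455, -0.89], [-0.008, -0.89, -0.456]] [ 619.3 1214.4  596.7]
side mill 0.73 [352. 172.  37.  37.] [478. 122.  90.]
side lid 0.95 [396. 263.  24.  19.] [418. 472.  30.]
side lid 0.89 [384. 206.  31.  27.] [397. 214.  30.]
side lid 0.74 [342. 215.  26.  22.] [518. 260.  30.]
side lid 0.61 [364. 232.  30.  33.] [470. 345.  30.]
side stirrer 0.48 [351. 158.  16.  25.] [469.  18.  90.]
side dye_pot_0 0.93 [292. 192.  23.  25.] [649. 119.  30.]
side dye_pot_0 0.91 [282. 209.  15.  21.] [676. 219.  30.]
side dye_pot_0 0.58 [259. 168.  16.  21.] [761. -59.  30.]
side dye_pot_3 0.93 [292. 192.  23.  25.] [649. 119.  30.]
side dye_pot_3 0.91 [282. 209.  15.  21.] [676. 219.  30.]
side dye_pot_3 0.58 [259. 168.  16.  21.] [761. -59.  30.]
side cup_0 0.77 [278. 248.  35.  40.] [678. 402.  30.]
```

View pics/scene0.png

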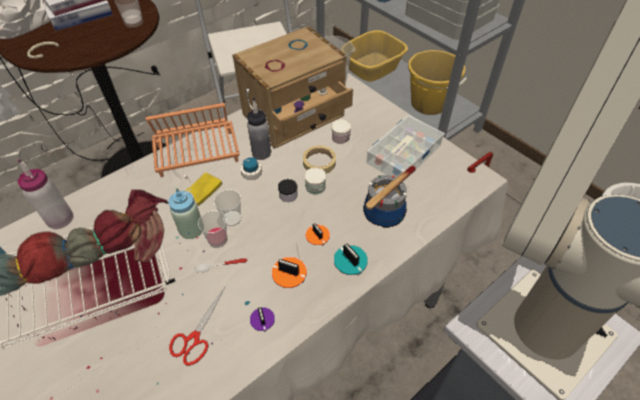

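View pics/side0.png

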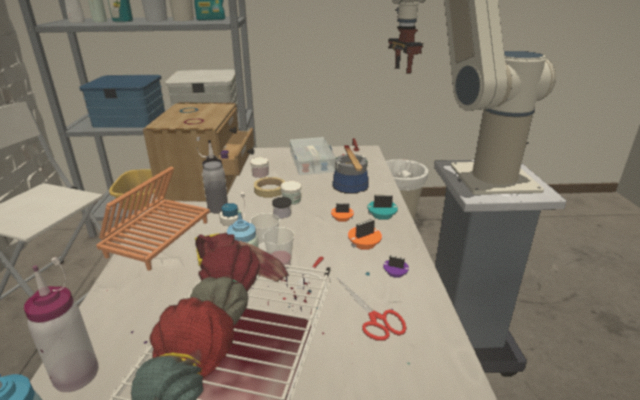

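Lid look-alikes (scene px): big orange (290,272), small orange (318,235), turquoise (351,260), purple (262,319). The big orange one at (290,272), about (470,350) mm, is meant. The mill is at (385,205) with the stick across it.

```bash
cat >> h.py <<'E'
def tool():
    o=ctrl.get_obs(); Rt=R.from_rotvec(o["orientation"]).as_matrix(); p=np.array(o["ee_pos"])
    return p,Rt,np.degrees(np.arctan2(Rt[1,0],Rt[0,0]))
def plan(target,yaw=None):
    "shift in units (tool axes as they stand now), turn in units (5deg, + = clockwise from above)"
    p,Rt,a=tool(); d=Rt.T@(np.array(target)-p)/25
    t=0 if yaw is None else ((a-yaw+90)%180-90)/5
    print("at",p.round(1),"yaw",a.round(2),"tilt",Rt[:,2].round(4),"shift",d.round(2),"turn",round(t,2))
E
python3 - <<'E'
from h import *
im,K,Rc,c=cam("scene")
save("crop0",cv2.resize(im[150:350,240:440],(800,800))[:600])
for s in ("scene","side"):
    im,K,Rc,c=cam(s)
    m=cams.cut_out(s,"stirrer")
    if m:
        r=cv2.minAreaRect(np.argwhere(m[0]["pixels"])[:,::-1].astype(np.float32)); b=cv2.boxPoints(r)
        print(s,m[0]["p"],m[0]["rect"],[ray(q,96,K,Rc,c).round() for q in b])
plan([420,-20,330])
E
```

```text
scene 0.97 [390.9, 185.6, 47.7, 44.9] [array([465., 114.,  96.]), array([487., -74.,  96.]), array([465., -69.,  96.]), array([445., 117.,  96.])]
side 0.76 [352.9, 159.8, 15.5, 23.4] [array([488., -41.,  96.]), array([464., -74.,  96.]), array([444., 107.,  96.]), array([466., 133.,  96.])]
at [ 184.6 -597.1  222.7] yaw 17.18 tilt [ 0. -0. -1.] shift [ 15.81 -19.27  -4.29] turn 0
```

View pics/crop0.png

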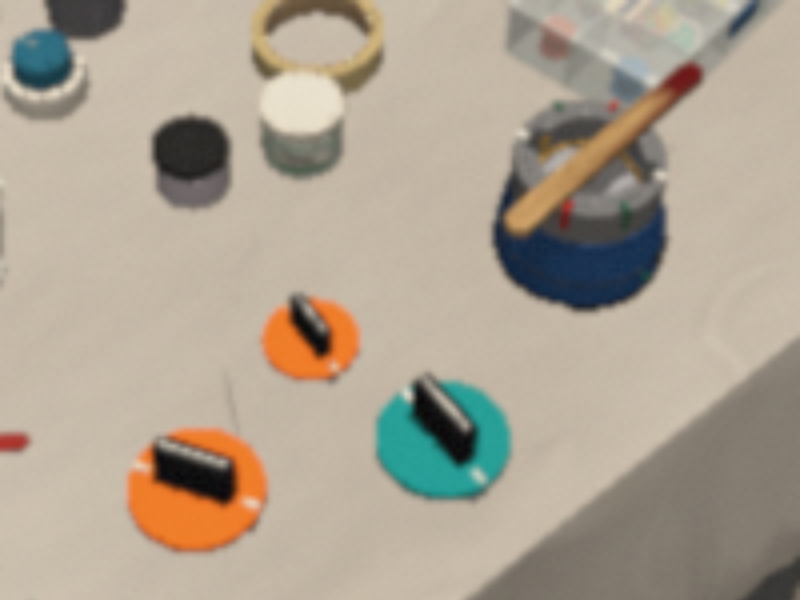

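The crop shows the big orange lid at (197,490) with white end marks, clearly larger than the small orange one at (311,335). The stick lies across the mill at about (590,150), and the white gap marks are at (520,130) and (660,175).

Request:
{"method": "move_arm", "body": {
  "steps": [
    [[0.75, -0.95, -0.3], 0, 0],
    [[0.75, -0.95, -0.3], 0, 0],
    [[0.75, -0.95, -0.3], 0, 0],
    [[0.75, -0.95, -0.3], 0, 0],
    [[0.75, -0.95, -0.3], 0, 0],
    [[0.75, -0.95, -0.3], 0, 0],
    [[0.75, -0.95, -0.3], 0, 0],
    [[0.75, -0.95, -0.3], 0, 0],
    [[0.75, -0.95, -0.3], 0, 0],
    [[0.75, -0.95, -0.3], 0, 0],
    [[0.75, -0.95, -0.3], 0, 0],
    [[0.75, -0.95, -0.3], 0, 0],
    [[0.75, -0.95, -0.3], 0, 0],
    [[0.75, -0.95, -0.3], 0, 0],
    [[0.75, -0.95, -0.3], 0, 0],
    [[0.75, -0.95, -0.3], 0, 0],
    [[0.75, -0.95, -0.3], 0, 0],
    [[0.75, -0.95, -0.3], 0, 0],
    [[0.75, -0.95, -0.3], 0, 0],
    [[0.75, -0.95, -0.3], 0, 0]
  ]
}}

```text
t: 2.72
ee_pos: [402.8, -31.0, 373.4]
orientation: [3.106, 0.469, 0.001]
ft_force: [-0.8, 0.0, 0.4]
width: 87.9
grasp_force: 0.0
```

Run:
```python
from h import *
im,K,Rc,c=cam("wrist"); save("w1",im); print(c,K[0,0])
plan([465,20,150])
for t in ("mill","stirrer"):
    for m in cams.cut_out("wrist",t)[:2]:
        b=cv2.boxPoints(cv2.minAreaRect(np.argwhere(m["pixels"])[:,::-1].astype(np.float32)))
        print(t,m["p"],np.round(m["rect"]),[ray(q,98,K,Rc,c).round() for q in b])
```

```text
[478.20642046  -6.59836987 535.47216058] 287.51826275244304
at [405.  -27.6 374.8] yaw 17.27 tilt [ 0.004   0.0023 -1.    ] shift [ 2.82 -1.1   9.01] turn 0
mill 0.77 [296. 105.  70.  69.] [array([413.,  70.,  98.]), array([509.,  84.,  98.]), array([529., -11.,  98.]), array([433., -31.,  98.])]
stirrer 0.8 [299. 110. 128.  39.] [array([447., 115.,  98.]), array([467., 115.,  98.]), array([487., -72.,  98.]), array([467., -75.,  98.])]
stirrer 0.54 [284. 104.  24.  46.] [array([442.,  64.,  98.]), array([503.,  58.,  98.]), array([503.,  33.,  98.]), array([441.,  37.,  98.])]
```

View pics/w1.png

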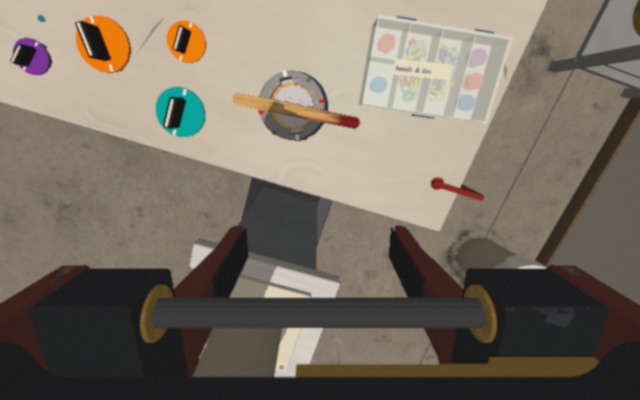

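The wrist view shows the mill at (293,105), with the stick running (235,98) to (357,122). That gives a centre of (467,21) and a direction of 96°. I'll grip the overhanging −y end, 76 mm from the centre.

Request:
{"method": "move_arm", "body": {
  "steps": [
    [[0, 0, 0.4], -1, 0.5],
    [[0, 0, 0.4], -1, 0.5],
    [[0, 0, 0.4], -1, 0.5],
    [[0, 0, 0.4], -1, 0.5],
    [[0, 0, 0.4], -1, 0.5],
    [[0, 0, 0.4], -1, 0.5],
    [[0, 0, 0.4], -1, 0.5],
    [[0, 0, 0.4], -1, 0.5],
    [[0, 0, 0.4], -1, 0.5],
    [[0, 0, 0.4], -1, 0.5],
    [[0, 0, 0.4], -1, 0.5],
    [[0, 0, 0.4], -1, 0.5],
    [[0, 0, 0.4], -1, 0.5],
    [[0, 0, 0.4], -1, 0.5],
    [[0, 0, 0.4], -1, 0.5],
    [[0, 0, 0.4], -0.8, 0.5],
    [[0, 0, 0], 0, 0.5],
    [[0, 0, 0], 0, 0.5]
  ]
}}

```text
t: 4.37
ee_pos: [401.8, -33.3, 212.3]
orientation: [-2.102, -2.333, 0.002]
ft_force: [0.2, -0.6, 0.5]
width: 43.6
grasp_force: 0.0
```

Run:
```python
from h import *
im,K,Rc,c=cam("wrist"); save("w2",im)
for t in ("mill","stirrer"):
    for m in cams.cut_out("wrist",t)[:1]:
        b=cv2.boxPoints(cv2.minAreaRect(np.argwhere(m["pixels"])[:,::-1].astype(np.float32)))
        print(t,m["p"],np.round(m["rect"]),[ray(q,98,K,Rc,c).round() for q in b])
plan([475,-55,75],96)
```

```text
mill 0.9 [389. 129. 116. 103.] [array([412., -16.,  98.]), array([405.,  76.,  98.]), array([506.,  83.,  98.]), array([524.,  -9.,  98.])]
stirrer 0.68 [395. 131.  32. 205.] [array([464., -71.,  98.]), array([446., 116.,  98.]), array([465., 117.,  98.]), array([487., -71.,  98.])]
at [402.9 -33.  213.2] yaw 96.06 tilt [ 9.e-04 -2.e-04 -1.e+00] shift [-1.18  2.77  5.53] turn 0.01
```

Request:
{"method": "move_arm", "body": {
  "steps": [
    [[-0.4, 0.9, 0], 0, 0.5],
    [[-0.4, 0.9, 0], 0, 0.5],
    [[-0.4, 0.9, 0], 0, 0.5],
    [[0, 0, 0], 0, 0.5],
    [[0, 0, 0.9], 0, 0.5],
    [[0, 0, 0.9], 0, 0.5],
    [[0, 0, 0.9], 0, 0.5],
    [[0, 0, 0.9], 0, 0.5],
    [[0, 0, 0.9], 0, 0.5],
    [[0, 0, 0.5], 0, 0.5],
    [[0, 0, 0.5], 0, 0.5],
    [[0, 0, 0], 0, 0.5],
    [[0, 0, 0], 0, 1],
    [[0, 0, 0], 0, 1],
    [[0, 0, 0], 0, 1],
    [[0, 0, 0], 0, 1],
    [[0, 0, 0], 0, 1],
    [[0, 0, 0], 0, 1],
    [[0, 0, 0], 0, 1]
  ]
}}

```text
t: 6.1
ee_pos: [473.4, -55.2, 75.7]
orientation: [2.098, 2.337, 0.001]
ft_force: [0.5, -0.4, 3.5]
width: 17.6
grasp_force: 30.0
```

The stick is held, but its underside sits 14 mm above the fingertips. I'll regrip higher so it can be laid down, not dropped.

Request:
{"method": "move_arm", "body": {
  "steps": [
    [[0, 0, 0], 0, 0.6],
    [[0, 0, 0], 0, 0.6],
    [[0, 0, 0], 0, 0.6],
    [[0, 0, -0.5], 0, 0.6],
    [[0, 0, 0], 0, 0.6],
    [[0, 0, 0], 0, 0.6],
    [[0, 0, 0], 0, 1],
    [[0, 0, 0], 0, 1],
    [[0, 0, 0], 0, 1],
    [[0, 0, 0], 0, 1],
    [[0, 0, 0], 0, 1],
    [[0, 0, 0], 0, 1],
    [[0, 0, -0.5], 0, 1],
    [[0, 0, -0.8], 0, 1],
    [[0, 0, -0.8], 0, 1],
    [[0, 0, 0], 0, 1]
  ]
}}

```text
t: 7.43
ee_pos: [475.0, -55.4, 143.0]
orientation: [2.096, 2.335, 0.005]
ft_force: [0.5, -0.1, 0.7]
width: 17.3
grasp_force: 30.0
```

Run:
```python
from h import *
im,K,Rc,c=cam("wrist"); save("w3",im)
for t in ("mill","stirrer"):
    for m in cams.cut_out("wrist",t)[:1]:
        b=cv2.boxPoints(cv2.minAreaRect(np.argwhere(m["pixels"])[:,::-1].astype(np.float32)))
        print(t,m["p"],np.round(m["rect"]),[ray(q,150 if t=="stirrer" else 90,K,Rc,c).round() for q in b])
plan([427,-217,3])
```

```text
mill 0.72 [324.  91. 137. 143.] [array([419.,  75.,  90.]), array([508.,  84.,  90.]), array([525.,  -9.,  90.]), array([423., -19.,  90.])]
stirrer 0.8 [323. 138.  39. 274.] [array([453.,  72., 150.]), array([471.,  74., 150.]), array([490., -73., 150.]), array([466., -75., 150.])]
at [472.7 -55.1 139.9] yaw 96.18 tilt [-0.  0. -1.] shift [-6.24 -2.51  5.47] turn 0
```

View pics/w3.png

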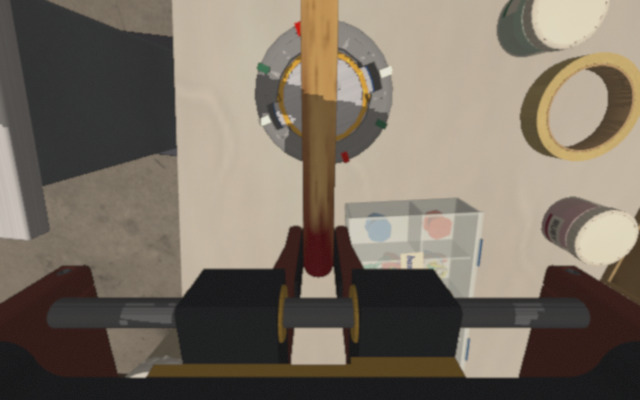

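Request:
{"method": "move_arm", "body": {
  "steps": [
    [[-0.78, -0.34, 0], 0, 1],
    [[-0.78, -0.34, 0], 0, 1],
    [[-0.78, -0.34, 0], 0, 1],
    [[-0.78, -0.34, 0], 0, 1],
    [[-0.78, -0.34, 0], 0, 1],
    [[-0.78, -0.34, 0], 0, 1],
    [[-0.78, -0.34, 0], 0, 1],
    [[-0.78, -0.34, 0], 0, 1],
    [[0, 0, 0.8], 0, 1],
    [[0, 0, 0.8], 0, 1],
    [[0, 0, 0.8], 0, 1],
    [[0, 0, 0.8], 0, 1],
    [[0, 0, 0.8], 0, 1],
    [[0, 0, 0.5], 0, 1],
    [[0, 0, 0.4], 0, 1],
    [[0, 0, 0.2], 0, 1],
    [[0, 0, 0], 0, 1],
    [[0, 0, 0], 0, 1]
  ]
}}

```text
t: 9.08
ee_pos: [422.0, -217.4, 12.5]
orientation: [-2.098, -2.337, 0.0]
ft_force: [-0.2, -0.1, 0.1]
width: 17.0
grasp_force: 30.0
```

```bash
python3 -c "
from h import *
plan([422,-217,2])"
```

```text
at [ 422.  -217.4   12.5] yaw 96.18 tilt [-5.e-04  3.e-04 -1.e+00] shift [0.02 0.   0.42] turn 0
```

Request:
{"method": "move_arm", "body": {
  "steps": [
    [[0, 0, 0.2], 0, 1],
    [[0, 0, 0.16], 0, 1],
    [[0, 0, 0.04], 0, 1],
    [[0, 0, 0], 0, 1],
    [[0, 0, 0], 0, 0.7],
    [[0, 0, 0], 0, 0.6],
    [[0, 0, 0], 0, 0.5],
    [[0, 0, 0], 0, 0.5],
    [[0, 0, 0], 0, 0.5],
    [[0, 0, -0.4], 0, 0.5],
    [[0, 0, -0.8], 0, 0.5],
    [[0, 0, -1], 0, 0.5],
    [[0, 0, -1], 0, 0.5],
    [[0, 0, -1], 0, 0.5],
    [[0, 0, -1], 0, 0.5],
    [[0, 0, -1], 0, 0.5],
    [[0, 0, -1], 0, 0.5],
    [[0, 0, -1], 0, 0.5],
    [[0, 0, 0], 0, 0.3],
    [[0, 0, 0], 0, 0.3]
  ]
}}

```text
t: 10.75
ee_pos: [422.8, -217.9, 209.5]
orientation: [2.096, 2.335, 0.001]
ft_force: [0.3, 0.7, -0.3]
width: 53.5
grasp_force: 0.0
```

Run:
```python
from h import *
im,K,Rc,c=cam("scene")
for m in cams.cut_out("scene","stirrer")[:2]:
    b=cv2.boxPoints(cv2.minAreaRect(np.argwhere(m["pixels"])[:,::-1].astype(np.float32)))
    print(m["p"],[ray(q,8,K,Rc,c).round() for q in b])
im,K,Rc,c=cam("wrist")
for m in cams.cut_out("wrist","stirrer")[:2]:
    b=cv2.boxPoints(cv2.minAreaRect(np.argwhere(m["pixels"])[:,::-1].astype(np.float32)))
    print(m["p"],[ray(q,8,K,Rc,c).round() for q in b])
plan([400,150,260])
```

```text
0.71 [array([414., -44.,   8.]), array([ 434., -238.,    8.]), array([ 411., -232.,    8.]), array([392., -41.,   8.])]
0.48 [array([542., 351.,   8.]), array([488., 286.,   8.]), array([420., 340.,   8.]), array([472., 402.,   8.])]
0.71 [array([ 412., -235.,    8.]), array([397., -47.,   8.]), array([416., -45.,   8.]), array([ 434., -233.,    8.])]
at [ 421.3 -217.1  206.6] yaw 96.18 tilt [-0.002   0.0011 -1.    ] shift [14.69  0.73 -2.12] turn 0
```

Request:
{"method": "move_arm", "body": {
  "steps": [
    [[0.92, 0.38, -0.2], 0, 0.1],
    [[0.92, 0.38, -0.2], 0, 0.1],
    [[0.92, 0.38, -0.2], 0, 0.1],
    [[0.92, 0.38, -0.2], 0, 0.1],
    [[0.92, 0.38, -0.2], 0, 0.1],
    [[0.92, 0.38, -0.2], 0, 0.1],
    [[0.92, 0.38, -0.2], 0, 0.1],
    [[0, 0, 0], 0, 0.1],
    [[0, 0, 0], 0, 0.1],
    [[0, 0, 0], 0, 0.1]
  ]
}}

```text
t: 11.78
ee_pos: [470.2, -50.5, 241.7]
orientation: [-2.097, -2.337, 0.002]
ft_force: [-0.2, -0.3, -0.5]
width: 79.2
grasp_force: 0.0
```

Run:
```python
from h import *
im,K,Rc,c=cam("wrist"); plan([0,0,0])
u=proj([467,27,90],K,Rc,c).astype(int); x0,y0=max(u[0]-80,0),max(u[1]-60,0)
save("mill1",cv2.resize(im[y0:y0+120,x0:x0+160],(800,600),interpolation=cv2.INTER_CUBIC)); print(x0,y0,u)
for m in cams.cut_out("wrist","mill")[:1]: print(m["p"],m["rect"])
hsv=cv2.cvtColor(im,cv2.COLOR_RGB2HSV).astype(int); h,s,v=hsv[...,0],hsv[...,1],hsv[...,2]
for n,mk in (("red",((h<8)|(h>172))&(s>150)&(v>80)),("green",(h>45)&(h<85)&(s>70)),("white",(s<40)&(v>200))):
    k,_,st,ce=cv2.connectedComponentsWithStats(mk.astype(np.uint8))
    for i in range(1,k):
        P=ray(ce[i],90,K,Rc,c)
        if st[i,4]>4 and np.hypot(*(P[:2]-[467,27]))<75: print(n,st[i,4],ce[i].round(1),P.round(1))
```

```text
at [470.2 -50.9 241.8] yaw 96.16 tilt [-1.9e-03 -1.0e-04 -1.0e+00] shift [  4.04 -18.46   9.71] turn 0
243 50 [323 110]
0.95 [326.5, 103.0, 93.3, 100.8]
red 32 [310.4  60.8] [448.7  73.4  90. ]
red 20 [340.8 146.6] [490.   -7.9  90. ]
green 18 [285.8  86.6] [426.   46.6  90. ]
green 19 [365.4 123.9] [512.8  18.6  90. ]
white 194 [254.9  89.6] [394.7  40.3  90. ]
white 7 [281.7  78.6] [421.3  53.8  90. ]
white 44 [322.9  85.5] [463.7  51.7  90. ]
white 41 [368.8  88.6] [510.8  53.8  90. ]
white 43 [330.3  89.2] [471.6  49.   90. ]
white 5 [263.   98.2] [403.4  32.8  90. ]
white 24 [267.1 118.6] [408.8  12.8  90. ]
white 39 [284.9 122. ] [427.7  11.4  90. ]
```

View pics/mill1.png

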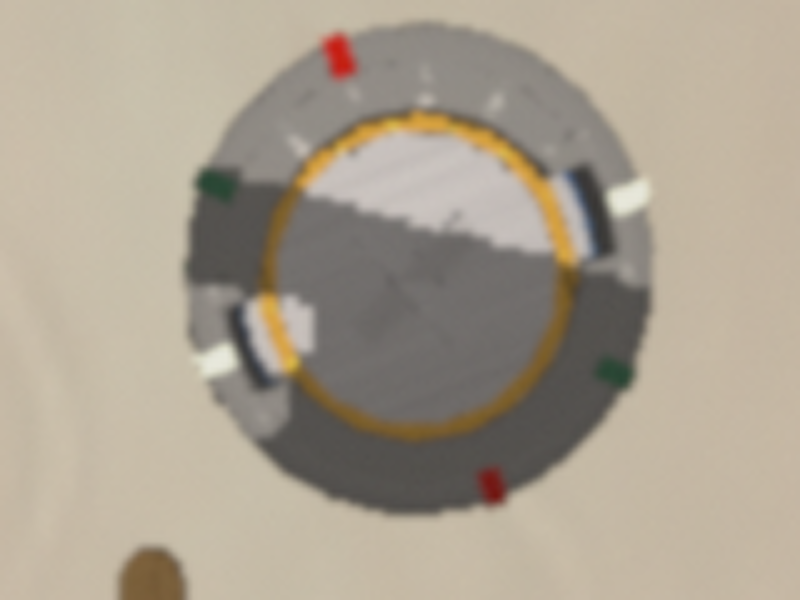

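The close view shows the open mouth: white marks at (630,197)/(217,361), green at (217,184)/(615,372), red at (340,55)/(490,487). Mouth centre is (469.3,32.7), gaps at 27.0°, green at −18°. Now to the lid.

Request:
{"method": "move_arm", "body": {
  "steps": [
    [[0, 0, 0], 1, 0],
    [[0, 0, 0], 1, 0],
    [[0, 0, 0], 1, 0],
    [[0, 0, 0], 1, 0],
    [[0, 0, 0], 1, 0],
    [[0, 0, 0], 1, 0],
    [[0, 0, 0], 1, 0],
    [[0, 0, 0], 1, 0],
    [[0, 0, 0], 0.4, 0]
  ]
}}

```text
t: 12.63
ee_pos: [470.4, -51.3, 242.3]
orientation: [-2.801, -1.422, 0.001]
ft_force: [0.1, 0.0, -0.4]
width: 87.3
grasp_force: 0.0
```

```bash
cat > m.py <<'E'
from h import *
def marks():
    im,K,Rc,c=cam("wrist"); hsv=cv2.cvtColor(im,cv2.COLOR_RGB2HSV).astype(int); h,s,v=hsv[...,0],hsv[...,1],hsv[...,2]
    for n,mk in (("red",((h<8)|(h>172))&(s>150)&(v>80)),("green",(h>45)&(h<85)&(s>70)),("white",(s<40)&(v>200))):
        k,_,st,ce=cv2.connectedComponentsWithStats(mk.astype(np.uint8))
        for i in range(1,k):
            P=ray(ce[i],90,K,Rc,c); r=np.hypot(*(P[:2]-[469,32]))
            if st[i,4]>4 and 40<r<53: print(n,st[i,4],P.round(1))
E
python3 -c "
from m import *
marks(); plan([425,289,240])"
```

```text
red 26 [448.8  73.5  90. ]
red 26 [490.7  -8.7  90. ]
green 23 [513.9  18.2  90. ]
green 14 [426.3  46.3  90. ]
white 30 [510.4  53.4  90. ]
at [470.4 -51.3 242.3] yaw 53.84 tilt [-8.e-04 -0.e+00 -1.e+00] shift [ 9.92 -9.5   0.09] turn 0
```

Request:
{"method": "move_arm", "body": {
  "steps": [
    [[0.83, -0.79, 0], 0, 0],
    [[0.83, -0.79, 0], 0, 0],
    [[0.83, -0.79, 0], 0, 0],
    [[0.83, -0.79, 0], 0, 0],
    [[0.83, -0.79, 0], 0, 0],
    [[0.83, -0.79, 0], 0, 0],
    [[0.83, -0.79, 0], 0, 0],
    [[0.83, -0.79, 0], 0, 0],
    [[0.83, -0.79, 0], 0, 0],
    [[0.83, -0.79, 0], 0, 0],
    [[0.83, -0.79, 0], 0, 0],
    [[0.83, -0.79, 0], 0, 0],
    [[0, 0, 0], 0, 0],
    [[0, 0, 0], 0, 0]
  ]
}}

```text
t: 13.85
ee_pos: [424.3, 290.5, 242.2]
orientation: [2.795, 1.434, -0.001]
ft_force: [-0.5, -1.3, -0.6]
width: 87.7
grasp_force: 0.0
```

Run:
```python
from h import *
im,K,Rc,c=cam("wrist"); save("lid1",im)
hsv=cv2.cvtColor(im,cv2.COLOR_RGB2HSV).astype(int); h,s,v=hsv[...,0],hsv[...,1],hsv[...,2]
mk=((h>5)&(h<20)&(s>150)&(v>120)).astype(np.uint8)
k,lab,st,ce=cv2.connectedComponentsWithStats(mk)
for i in np.argsort(-st[1:,4])[:3]+1:
    if st[i,4]<200: continue
    pts=np.argwhere(lab==i)[:,::-1].astype(np.int32); hull=cv2.convexHull(pts); e=cv2.fitEllipse(hull)
    P=ray(e[0],28,K,Rc,c); print("disc",st[i,4],e, P.round(1))
    H=np.zeros(mk.shape,np.uint8); cv2.fillConvexPoly(H,hull,1)
    for n,q,z in (("dark",(v<70)&(H>0),None),("white",(s<60)&(v>150)&(H>0),28)):
        kk,_,s2,c2=cv2.connectedComponentsWithStats(q.astype(np.uint8))
        for j in range(1,kk):
            if s2[j,4]>4: print(n,s2[j,4],c2[j].round(1),ray(c2[j],28,K,Rc,c).round(1),ray(c2[j],63,K,Rc,c).round(1))
plan([469,350,31])
```

```text
disc 2767 ((320.1691589355469, 109.63368225097656), (64.24703979492188, 66.7653579711914), 1.08045494556427) [471.5 352.5  28. ]
dark 116 [316.1 111.4] [466.1 353.7  28. ] [466.5 353.9  63. ]
dark 103 [322.3 115.8] [469.4 344.9  28. ] [469.5 345.9  63. ]
white 21 [332.4  83.3] [501.6 368.8  28. ] [498.7 367.7  63. ]
white 72 [324.1 102.9] [480.1 356.2  28. ] [479.2 356.2  63. ]
disc 1166 ((398.91729736328125, 167.8256072998047), (42.77912902832031, 46.035030364990234), 45.99595260620117) [513.3 231.   28. ]
dark 183 [400.6 168.9] [514.4 228.4  28. ] [510.3 240.3  63. ]
white 49 [405.5 172.5] [517.2 220.5  28. ] [512.9 233.1  63. ]
white 5 [381.6 177.6] [487.6 233.2  28. ] [486.  244.6  63. ]
at [424.3 289.6 242.2] yaw 54.24 tilt [-9.e-04 -9.e-04 -1.e+00] shift [3.01 0.04 8.44] turn 0
```

View pics/lid1.png

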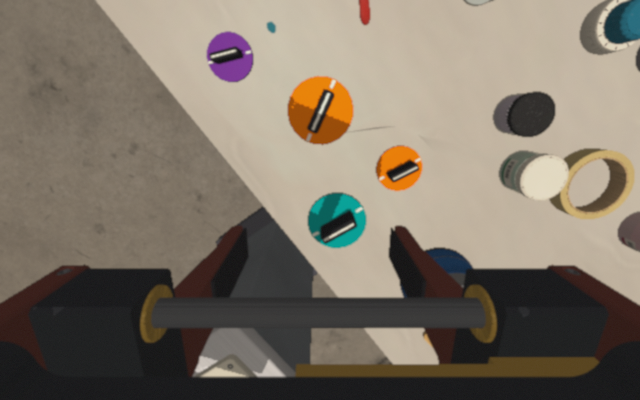

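The big orange lid is at (320,110) with its bar running (312,130) to (330,92), and nothing stands within finger reach of it. Now the bar angle.

Run:
```python
from h import *
im,K,Rc,c=cam("wrist")
hsv=cv2.cvtColor(im,cv2.COLOR_RGB2HSV).astype(int); s,v=hsv[...,1],hsv[...,2]
H=np.zeros(s.shape,np.uint8); cv2.circle(H,(320,110),34,1,-1)
k,lab,st,ce=cv2.connectedComponentsWithStats(((s<90)&(v>75)&(H>0)).astype(np.uint8))
for j in range(1,k):
    if st[j,4]<5: continue
    print(st[j],ce[j].round(1),ray(ce[j],28,K,Rc,c).round(1),ray(ce[j],63,K,Rc,c).round(1))
    if st[j,4]>40:
        p=np.array([ray(q[::-1],63,K,Rc,c)[:2] for q in np.argwhere(lab==j)]); l=cv2.fitLine(p.astype(np.float32),cv2.DIST_L2,0,.01,.01).ravel()
        t=(p-p.mean(0))@l[:2]; mid=p.mean(0)+l[:2]*(t.max()+t.min())/2
        print("ang",np.degrees(np.arctan2(l[1],l[0])),"len",np.ptp(t),"mid",mid)
plan([471,352,31],29)
```

```text
[329  79   6   9  30] [331.7  83. ] [501.2 368.6  28. ] [498.3 367.4  63. ]
[311  91  20  39 197] [320.6 108.5] [472.7 352.3  28. ] [472.5 352.5  63. ]
ang 29.914232 len 45.276442809910115 mid [470.64829045 351.46179762]
[353 102   1   5   5] [353. 104.] [508.7 333.   28. ] [505.1 335.1  63. ]
[324 110  31  34  67] [343.6 129.8] [481.4 313.9  28. ] [480.4 317.7  63. ]
ang 13.626567 len 50.324587713614825 mid [479.33329127 317.43741047]
[287 114  24  28  55] [298.9 131.5] [433.8 345.6  28. ] [437.2 346.5  63. ]
ang -78.29701 len 37.20012535474339 mid [436.30612087 350.78205335]
at [424.4 289.1 242.3] yaw 54.17 tilt [-8.e-04 -9.e-04 -1.e+00] shift [3.14 0.04 8.45] turn 5.03
```

Request:
{"method": "move_arm", "body": {
  "steps": [
    [[0.79, 0.01, 0], 0, 0],
    [[0.79, 0.01, 0], 0, 0],
    [[0.79, 0.01, 0], 0, 0],
    [[0.79, 0.01, 0], 0, 0],
    [[0, 0, 0.5], 1, 0],
    [[0, 0, 0.8], 1, 0],
    [[0, 0, 0.8], 1, 0],
    [[0, 0, 0.8], 1, 0],
    [[0, 0, 0.8], 0.9, 0],
    [[0, 0, 0.8], 0, 0.2],
    [[0, 0, 0.8], 0, 0.3],
    [[0, 0, 0.8], 0, 0.4],
    [[0, 0, 0.8], 0, 0.4],
    [[0, 0, 0.3], 0, 0.4],
    [[0, 0, 0], 0, 0.4],
    [[0, 0, 0], 0, 0.4]
  ]
}}

```text
t: 15.28
ee_pos: [471.9, 352.9, 62.9]
orientation: [3.037, 0.803, -0.001]
ft_force: [-0.1, -0.1, 1.3]
width: 52.7
grasp_force: 0.0
```

Run:
```python
from h import *
im,K,Rc,c=cam("wrist"); save("lid2",im)
plan([471,352,34],29.5)
print(proj([471,352,63],K,Rc,c),[proj([471+25*np.cos(.515)*s,352+25*np.sin(.515)*s,63],K,Rc,c).round() for s in(1,-1)])
```

```text
at [472.3 353.5  63.6] yaw 29.63 tilt [ 9.e-04  6.e-04 -1.e+00] shift [-0.08  0.03  1.18] turn 0.03
[320.04278934 244.25613957] [array([320., 206.]), array([320., 279.])]
```

View pics/lid2.png

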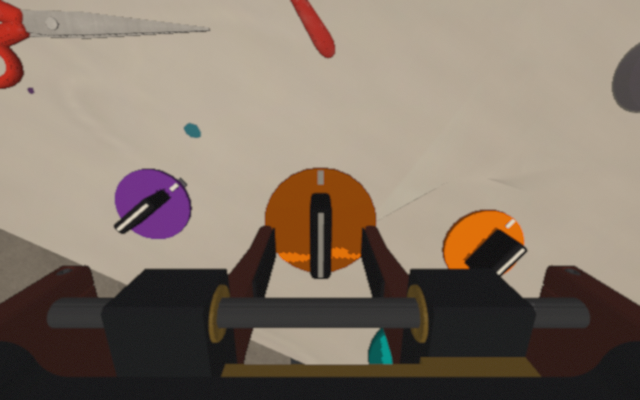

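The bar is centred between the fingers at col 320, parallel to them. Descend, grip and lift.

Request:
{"method": "move_arm", "body": {
  "steps": [
    [[-0.05, 0, 0.6], 0, 0.4],
    [[0, 0, 0.55], 0, 0.4],
    [[0, 0, 0], 0, 0.4],
    [[0, 0, 0], 0, 1],
    [[0, 0, 0], 0, 1],
    [[0, 0, 0], 0, 1],
    [[0, 0, 0], 0, 1],
    [[0, 0, 0], 0, 1],
    [[0, 0, 0], 0, 1],
    [[0, 0, 0], 0, 1],
    [[0, 0, -0.4], 0, 1],
    [[0, 0, -0.8], 0, 1],
    [[0, 0, -0.8], 0, 1],
    [[0, 0, -0.8], 0, 1],
    [[0, 0, -0.8], 0, 1],
    [[0, 0, -0.8], 0, 1],
    [[0, 0, -0.8], 0, 1],
    [[0, 0, 0], 0, 1],
    [[0, 0, 0], 0, 1]
  ]
}}

```text
t: 16.92
ee_pos: [470.9, 353.5, 165.2]
orientation: [-3.036, -0.804, -0.004]
ft_force: [-0.5, 0.6, -1.9]
width: 13.7
grasp_force: 30.0
```

Run:
```python
from h import *
im,K,Rc,c=cam("wrist"); save("lid3",im[150:,160:480])
print(ctrl.get_obs()["width"],ctrl.get_obs()["grasp_force"])
plan([469.6,32.5,165],27)
```

```text
13.823085106033457 29.999781847000122
at [470.1 353.  163.9] yaw 29.68 tilt [ 0.e+00  1.e-04 -1.e+00] shift [-6.37 11.13 -0.05] turn 0.54
```

View pics/lid3.png

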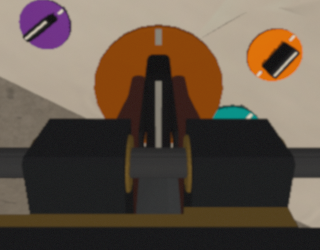

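Request:
{"method": "move_arm", "body": {
  "steps": [
    [[-0.49, 0.85, 0], 0, 1],
    [[-0.49, 0.85, 0], 0, 1],
    [[-0.49, 0.85, 0], 0, 1],
    [[-0.49, 0.85, 0], 0, 1],
    [[-0.49, 0.85, 0], 0, 1],
    [[-0.49, 0.85, 0], 0, 1],
    [[-0.49, 0.85, 0], 0, 1],
    [[-0.49, 0.85, 0], 0, 1],
    [[-0.49, 0.85, 0], 0, 1],
    [[-0.49, 0.85, 0], 0, 1],
    [[-0.49, 0.85, 0], 0, 1],
    [[-0.49, 0.85, 0], 0, 1],
    [[-0.49, 0.85, 0], 0, 1],
    [[0, 0, 0], 0.54, 1],
    [[0, 0, 0], 0, 1]
  ]
}}

```text
t: 18.22
ee_pos: [467.7, 33.1, 162.6]
orientation: [-3.056, -0.726, 0.005]
ft_force: [-0.3, 0.4, -2.0]
width: 13.8
grasp_force: 30.0
```

Run:
```python
from h import *
im,K,Rc,c=cam("wrist")
plan([469.6,32.5,165],27)
p,Rt,a=tool()
hsv=cv2.cvtColor(im,cv2.COLOR_RGB2HSV).astype(int); h,s,v=hsv[...,0],hsv[...,1],hsv[...,2]
mk=((h>5)&(h<20)&(s>150)&(v>80)&(np.arange(640)>200)&(np.arange(640)<440)).astype(np.uint8)
k,lab,st,_=cv2.connectedComponentsWithStats(mk); i=1+np.argmax(st[1:,4]); print(st[i])
pts=np.argwhere(lab==i)[:,::-1]
f=lambda t:proj(p+Rt@np.array(t,float),K,Rc,c).round(1)
th=np.radians(np.arange(360)); q=np.array([f([42*np.cos(t),42*np.sin(t),6]) for t in th])
print("expected top/left/right",q[:,1].min(),q[:,0].min(),q[:,0].max()," seen",pts[:,1].min(),pts[:,0].min(),pts[:,0].max(), "bar top front",f([25,0,-29]))
save("hold",im)
```

```text
at [467.9  33.8 162.8] yaw 26.93 tilt [-0.0025  0.     -1.    ] shift [ 0.04  0.08 -0.09] turn -0.01
[ 255  175  127   94 6763]
expected top/left/right 173.0 252.7 384.6  seen 175 255 381 bar top front [318.7 221.8]
```

Request:
{"method": "move_arm", "body": {
  "steps": [
    [[0.04, 0.08, 0.4], 0, 1],
    [[0, 0, 0.5], 0, 1],
    [[0, 0, 0.4], 0, 1],
    [[0, 0, 0.1], 0, 1],
    [[0, 0, 0], 0, 1],
    [[0, 0, 0], 0, 1]
  ]
}}

```text
t: 18.77
ee_pos: [470.5, 33.3, 128.6]
orientation: [-3.054, -0.734, 0.001]
ft_force: [0.1, -0.4, -2.2]
width: 13.9
grasp_force: 30.0
```

```bash
python3 -c "
from h import *
plan([469.6,32.5,104.5],27)"
```

```text
at [470.5  33.3 128.6] yaw 27.03 tilt [-8.e-04 -0.e+00 -1.e+00] shift [-0.05  0.01  0.96] turn 0.01
```

Request:
{"method": "move_arm", "body": {
  "steps": [
    [[-0.03, 0.02, 0.1], 0, 1],
    [[0, 0, 0.1], 0, 1],
    [[0, 0, 0.1], 0, 1],
    [[0, 0, 0.1], 0, 1],
    [[0, 0, 0], 0, 1]
  ]
}}

```text
t: 19.18
ee_pos: [469.9, 32.2, 118.6]
orientation: [-3.055, -0.733, 0.001]
ft_force: [-0.0, -0.6, -1.2]
width: 13.9
grasp_force: 30.0
```

Request:
{"method": "move_arm", "body": {
  "steps": [
    [[0, 0, 0.1], 0, 1],
    [[0, 0, 0.1], 0, 1],
    [[0, 0, 0.1], 0, 1],
    [[0, 0, 0], 0, 1]
  ]
}}

```text
t: 19.52
ee_pos: [469.8, 32.2, 110.9]
orientation: [-3.055, -0.733, 0.001]
ft_force: [-0.1, 0.6, -1.8]
width: 13.9
grasp_force: 30.0
```

Request:
{"method": "move_arm", "body": {
  "steps": [
    [[0, 0, 0.1], 0, 1],
    [[0, 0, 0.1], 0, 1],
    [[0, 0, 0.06], 0, 1],
    [[0, 0, 0], 0, 1],
    [[0, 0, 0], 0, 1]
  ]
}}

```text
t: 19.93
ee_pos: [470.1, 32.2, 104.8]
orientation: [-3.055, -0.733, 0.0]
ft_force: [-0.1, 0.2, -1.8]
width: 13.7
grasp_force: 30.0
```

Request:
{"method": "move_arm", "body": {
  "steps": [
    [[0, 0, 0.04], 0, 1],
    [[0, 0, 0.04], 0, 1],
    [[0, 0, 0], 0, 1],
    [[0, 0, 0], 0, 1]
  ]
}}

```text
t: 20.27
ee_pos: [470.4, 32.2, 104.2]
orientation: [3.055, 0.733, 0.001]
ft_force: [-4.5, 0.1, 15.4]
width: 13.9
grasp_force: 30.0
```

The lid seats at z 104, as predicted for fully home (15 N contact). I'll ease off slightly and turn clockwise.

Request:
{"method": "move_arm", "body": {
  "steps": [
    [[0, 0, -0.03], 0, 1],
    [[0, 0, 0], 0.4, 1],
    [[0, 0, 0], 0.5, 1],
    [[0, 0, 0], 0.5, 1],
    [[0, 0, 0], 0.5, 1],
    [[0, 0, 0], 0.5, 1],
    [[0, 0, 0], 0.6, 1],
    [[0, 0, 0], 0, 1],
    [[0, 0, 0], 0, 1]
  ]
}}

```text
t: 21.02
ee_pos: [470.8, 32.1, 104.2]
orientation: [3.124, 0.33, 0.002]
ft_force: [-0.0, -1.9, 5.4]
width: 13.8
grasp_force: 30.0
```

```bash
cat > a.py <<'E'
from h import *
im,K,Rc,c=cam("wrist"); o=ctrl.get_obs(); plan([469.7,32.5,104.2],-18)
print(np.round(o["ft_force"],1),np.round(o["moment"],2),o["width"],o["grasp_force"])
p,Rt,a=tool(); f=lambda t:proj(p+Rt@np.array(t,float),K,Rc,c).round(1)
print("disc mark expected at",f([39,0,6.5]), "home-disc z",p[2]-6.5)
for g in (0,90): 
    for s in(1,-1):
        for n,b in(("white",27),("green",-18),("red",117)):
            print(n,proj([469.7+s*46.7*np.cos(np.radians(b)),32.5+s*46.7*np.sin(np.radians(b)),90],K,Rc,c).round()) if g==0 else 0
import sys; save(sys.argv[1],cv2.resize(im[120:270,220:420],(800,600),interpolation=cv2.INTER_CUBIC))
E
python3 a.py t1
```

```text
at [470.8  32.1 104.2] yaw 12.06 tilt [ 1.3e-03 -1.0e-04 -1.0e+00] shift [-0.04 -0.03 -0.  ] turn 6.01
[-0.8 -2.1  6.4] [-0.23  0.12 -0.07] 13.7802722308286 30.00205546617508
disc mark expected at [319.5 178.2] home-disc z 97.69377441958642
white [299. 167.]
green [356. 175.]
red [252. 250.]
white [335. 292.]
green [285. 286.]
red [387. 217.]
```

View pics/t1.png

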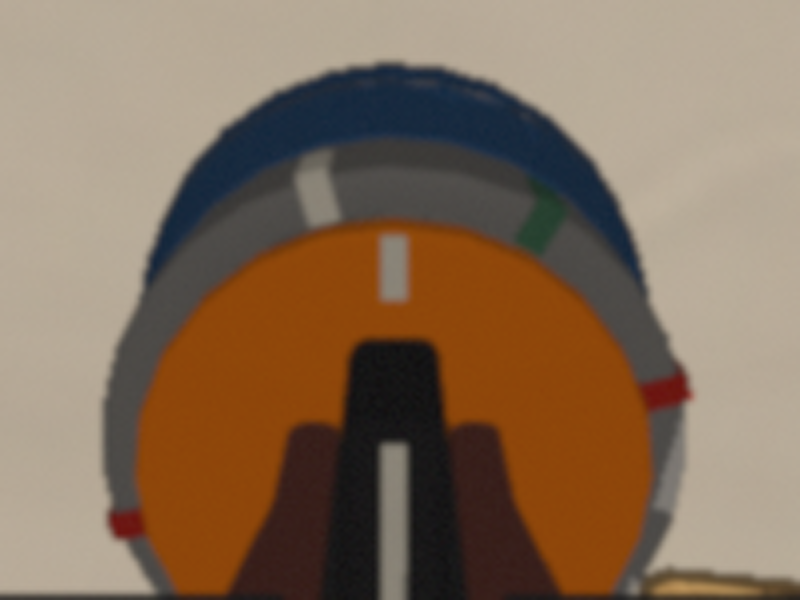

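The lid sits flush. Its mark at (394,265) has turned 15° past white (317,190) towards green (540,220). Turn on by 30°.

Request:
{"method": "move_arm", "body": {
  "steps": [
    [[0, 0, 0], 0.5, 1],
    [[0, 0, 0], 0.5, 1],
    [[0, 0, 0], 0.5, 1],
    [[0, 0, 0], 0.5, 1],
    [[0, 0, 0], 0.5, 1],
    [[0, 0, 0], 0.5, 1],
    [[0, 0, 0], 0.5, 1],
    [[0, 0, 0], 0.5, 1],
    [[0, 0, 0], 0.5, 1],
    [[0, 0, 0], 0.5, 1],
    [[0, 0, 0], 0.5, 1],
    [[0, 0, 0], 0.5, 1],
    [[0, 0, 0], 0, 1],
    [[0, 0, 0], 0, 1],
    [[0, 0, 0], 0, 1]
  ]
}}

```text
t: 22.32
ee_pos: [470.7, 31.7, 104.2]
orientation: [3.103, -0.489, 0.002]
ft_force: [-1.5, -5.1, 5.8]
width: 13.8
grasp_force: 30.0
```

```bash
python3 a.py t2
python3 - <<'E'
from h import *
im,K,Rc,c=cam("wrist"); p,Rt,a=tool()
hsv=cv2.cvtColor(im,cv2.COLOR_RGB2HSV).astype(int); h,s,v=hsv[...,0],hsv[...,1],hsv[...,2]
sub=np.zeros(s.shape,bool); sub[165:200,305:332]=1
q=np.argwhere(sub&(s<70)&(v>100))[:,::-1]
if len(q): print("lid mark px",q.mean(0),len(q),ray(q.mean(0),p[2]-6.5,K,Rc,c).round(1))
g=np.zeros(s.shape,bool); g[130:260,220:420]=1
q=np.argwhere(g&(h>45)&(h<85)&(s>70))[:,::-1]
if len(q): print("green px",q.mean(0),len(q),ray(q.mean(0),90,K,Rc,c).round(1))
E
```

```text
at [470.7  31.7 104.2] yaw -17.91 tilt [ 1.e-03 -7.e-04 -1.e+00] shift [-0.05 -0.02 -0.  ] turn 0.02
[ 0.1 -4.6  7.3] [-0.67  0.22  0.03] 14.022151286286192 30.001544058322906
disc mark expected at [319.2 177.5] home-disc z 97.69539446942863
white [266. 186.]
green [319. 164.]
red [271. 277.]
white [365. 277.]
green [318. 294.]
red [371. 186.]
lid mark px [317.98591549 186.3943662 ] 71 [502.8  22.1  97.7]
green px [318.35849057 163.78301887] 106 [514.5  18.   90. ]
```

View pics/t2.png

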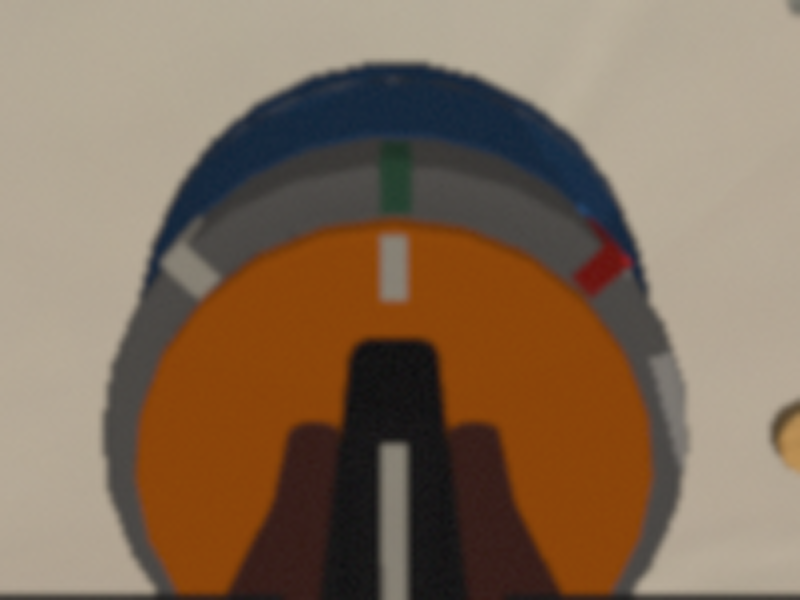

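The bar's line and the lid mark (394,268) point straight at the green mark (396,178). The lid is home and still gripped, so I'll hand it in.

```bash
python3 -c "
from workcell import ctrl
print(ctrl.close_job())"
```

```text
the job is handed in; nothing more can be done
None
```

The stick lies flat on the bare table strip, and the big orange lid is fully home, turned 45° clockwise to the green marks and still gripped there; the job was handed in at about 22 s.

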